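# Shut the specimen case and bolt its lid

## Robot

A 6-joint arm with a two-finger parallel gripper is mounted at the origin on the work surface; the furniture and walls round the work are solid. World frame = base frame: x ahead of the robot, y to its left, z up, the work surface at z = 0. Lengths are in m, angles in rad, forces in N, time in s.
With the tool pointing down it reaches from about 0.4 to 0.825 m from the base axis. Payload 7 kg.
Tool frame: the origin (TCP) lies midway between the tips of the shut fingers; the grasp point (between the pads) lies 19 mm behind it; z points along the fingers, y is the line along which they close (so a half turn about z gives the same grasp; the last joint's range is limited). The gripper opens to 88 mm and grips with 3 to 60 N. Pads are 19 mm wide; open, the fingers measure 130 mm over their backs; the gripper's body (78 mm by 193 mm) begins 47 mm behind the grasp point.
Start: joints at [-0.937, 0.359, 0.012, 0, -1.224, -0.288], TCP at [0.229, -0.635, 0.227] pointing down, gripper open.
Joint ranges: [-3.07, 3.07], [-1.43, 2.12], [-1.02, 1.25], [-3.03, 1.67], [-3.05, -0], [-3.03, 3.03]. Speed limits (rad/s): [2.39, 2.39, 3.01, 3.14, 3.14, 3.14].

## Interface

Orientations are given as [roll, pitch, yaw] about the fixed x, y, z axes, in that order (R = Rz(yaw) Ry(pitch) Rx(roll)).
In Python, from station import telemetry, eyes, ticket, recognise, trace gives the robot as it stands. The module is installed in compiled form; this text tells all that it offers.
- The arm moves only by the tool servo_tool, never from a script. Its argument "series" is a list that holds one entry, the list of rows, each a list of 4 numbers: the shift along the tool's x, y, z in mm, then the turn about the tool's z in rad. In form: [[[x, y, z, roll], ...]]. A call has exactly 10 rows; each row shifts and turns the commanded pose from where the row before left it, along the tool's axes as they then stand; what a row does not reach is not made up. A row lasts 1/12 s, in which the tool goes at most 41.7 mm and 7.16 degrees, less where a joint would pass 70% of its speed; a pose out of reach is approached as far as the arm can. A call is refused whole if a number of a shift passes 41.7 or a number of a turn 0.125, either way. A call with a gripper value outside its range is refused whole. "claw" is the gripper's target within -1 to 1 (shut at 1, half-way at 0, fully open at -1), set as the call begins (left out, the last holds). The fingers move at their own pace and stop on an object; "grip_force" is the grip in N (left out, the last holds). Time passes only in rows, so rows that do not move let the fingers close, or fill a call up. It gives the time, the measured TCP pose, the force, the opening and the grip force at its end, in the units of the state.
- telemetry.get_state(): the state, without advancing time (a new reading comes with each control period).
- eyes.grab_frame(name): name is "scene" or "top" or "wrist"; returns the picture (420x560x3 uint8, red, green, blue); there is no depth.
- eyes.calibration(name): a dict with "mtx" (3x3 intrinsics, pixels), "k1" (the pictures are not rectified: a ray, as slopes to the right and down, at radius r is drawn at 1 + k1 r^2 times it, then the intrinsics apply), "rvec" (rotation vector, rad) and "tvec" (3), from world to camera coordinates, as OpenCV has them. Camera axes: x right, y down, z forward; pixel columns grow to the right and rows downward; lengths in m; the calibration is good to about 2 mm. A picture is of the moment at which its call begins: read the wrist's pose just before it. calibration takes no time and is no camera call; for the wrist camera it gives the pose at the moment of the call.
- ticket.job_done(): hands the job in; it is judged then, once.
Trained networks look in the newest picture that a camera, given by its name, has taken for a name from the list of things; names that differ only in an ending like _2 or _b are one class to them, and where a whole thing is asked for, a point or a joint stands for the part that bears it (a point fixed in the world has none). Each returns a list of dicts, best first, with "conf" (0 to 1); they miss things now and then, are a little off and sometimes report something else, mostly with a low value. They report only what shows in the picture. A call takes as long as a camera call.
- recognise(camera, name): "position" ([x, y, z] in m, in world coordinates, good to about 4 mm: the middle of the surface that is visible of it).
- trace(camera, name): "mask" (420x560 bool, what is visible of it).
The state is a dict: "t": time; "q": joint angles; "qd": joint speeds; "joint_efforts": joint torques, N m; "eef_pos": TCP position; "ee_rot": TCP orientation; "force": force on the tool from outside, world axes, zero at the start; "moment": the same for the moment, N m; "width": finger opening in m; "gripper_force": force on a finger pad.
Only numpy, scipy, OpenCV 4.12 (cv2) and the standard library are available. Lean on these libraries where they do the work, as an engineer would, in place of code of your own. Each camera call takes 0.05 s, during which the arm holds its last target. There are 200 camera calls.

## Task

Press the blue lid of the grey specimen case fully shut, then bolt it: lift the black-knobbed bolt handle out of its notch, slide it raised along to the adjustable brass catch and let it drop fully into the notch there. Where the brass notch lies must be found by feel, gently: never ram the handle or force it down on the plate beside the notch. Leave the other things where they stand.

Things in the scene. Friction and masses are not known exactly. Their poses are not given: they have to be found in the camera images.
- case: Grey specimen case fixed to the worktop, 110 x 280 mm, 70 mm high. Origin: centre of its underside; x to the back, y to its left, z up. Left part (y -0.035 to 0.140) is an aluminium deck with a barrel bolt along y near the front edge; right part (y -0.140 to -0.035) is the blue lid. In front of the bolt, 20 to 29 mm from its axis, stands an upright plate with two notches and a land between.
- first_notch (a point): Middle of the first notch (steel, 13 mm wide), where the handle starts, at bolt-axis height: case (-0.062, 0.067, 0.086). To its left an end cheek rises 20 mm above the axis; to its right a level land, 6 to 7.5 mm above the axis, leads to the brass catch. The stem is 8 mm thick.
- catch_zone (a point): Point fixed to the case at (-0.067, 0.005, 0.086), 62 mm right of the first notch. The brass catch plate with the second notch (11 mm wide) is screwed on about here, elsewhere in every case: the notch's middle lies from 17 mm left to 14 mm right of this point and is not reported. Past the notch the land goes on for 10 mm to an end cheek, 20 mm above the axis. The catch does not give.
- lid (a joint): Lid hinge, rad: 0 = shut, level with the deck; grows as the left edge (at the deck) rises. Starts ajar 0.12 to 0.30; stays where left; about 1 to 2 N at the press mark moves it. Hinge along case x at y = -0.140, height 0.070. Lid 110 x 104 mm, 6 mm thick; a steel staple, 30 mm high, near its left front corner takes the bolt.
- lid_press (a point): Middle of the black round mark (24 mm) on the lid's top, 80 mm from the hinge, on its middle line: press here, straight down. At case (0, -0.060, 0.071) when shut; the shut lid rests on a hard stop.
- bolt_slide (a joint): Travel of the bolt, m: 0 = handle in the middle of the first notch; grows as the bolt is shot along the case's -y (to the right) into the staple on the lid; 0.045 to 0.076 at the middle of the second notch. Sliding takes about 1 N with the handle held clear of the land, 2 to 5 N with it resting on the land.
- bolt_turn (a joint): Turn of the handle about the bolt's axis, rad: 0 = level, fully down in a notch, pointing to the front (case -x); grows as it is lifted, up to 1.1. A spring and its weight push it down (about 2 to 3 N at the knob): let go it rests on the land at 0.41 to 0.45 and, pushed slowly along there, drops into the notch. From 0.5 up it clears the land; above 0.9 also the cheeks.
- knob (a point): Centre of the black ball knob, 18 mm across, at the end of the 8 mm steel stem, 60 mm from the bolt's axis. At handle angle a it is at case x = -0.040 - 0.060 cos a, height 0.086 + 0.060 sin a; level, it is 45 mm in front of the case. Pinch it from above with the fingers left and right of it (closing along the case's y); the ball can turn between them.
- petri_dish: Bystander, not to be moved: covered round dish, 59 mm across, 14 mm high. Origin: centre of its underside.
- vinyl_tape: Bystander, not to be moved: roll of green tape lying flat, 56 mm across, 18 mm high. Origin: centre of its underside.
- forceps: Bystander, not to be moved: steel forceps lying flat, 125 mm long. Origin: centre of its underside.
- timer: Bystander, not to be moved: flat black pocket timer, 19 x 50 x 10 mm. Origin: centre of its underside.
- slide_carton_b: Bystander, not to be moved: small white and green carton, 55 x 82 x 33 mm. Origin: centre of its underside.
- oil_bottle: Bystander, not to be moved: small white bottle with a black cap, 22 mm across, 48 mm high. Origin: centre of its underside.
- white_jar: Bystander, not to be moved: white plastic jar, 48 mm across, 65 mm high. Origin: centre of its underside.

How it is judged:
On the way, in this order (a step that is already met when the one before it is completed fails the run):
1. the lid is pressed shut while the bolt is still in its first notch (value of joint lid below 0.03 rad and value of joint bolt_slide below 0.006 m), for 0.1 s.
2. the handle is lifted out of the first notch (value of joint bolt_turn above 0.38 rad and value of joint bolt_slide below 0.012 m), for 0.05 s.
3. the handle is carried raised along to the brass catch (value of joint bolt_turn above 0.3 rad and value of joint bolt_slide above 0.025 m), for 0.05 s.
At the end, for the whole second after the job is handed in: The lid is shut (under 0.03 rad), the bolt is shot (travel over 40 mm) with its handle fully down in the brass notch (under 0.1 rad from level), at rest (value of joint lid below 0.03 rad and value of joint bolt_slide above 0.04 m and value of joint bolt_turn below 0.1 rad and velocity of joint bolt_turn below 0.1 rad/s); the robot touches nothing.
It fails at once if the bolt is forced against the notched plate, the case or the lid with more than 20 N (contact force between bolt_slide and case above 20 N).
It fails at once if a bystander is moved by more than 20 mm (distance of any of petri_dish, vinyl_tape, forceps, timer, slide_carton_b, oil_bottle, white_jar from where it was at the start of the episode above 0.02 m).
It also fails if it takes over 61 s, if anything falls off the work surface, if the arm or the gripper's body presses on something with over 40 N, if the wrist force passes 120 N, or if a joint passes its speed limit or range.

## Working session

There is one attempt and no reset: what is moved stays moved. The work goes in short steps, Python scripts to look and compute and a tool call to move; the robot and the scene stay as the last step left them, time stands still between calls to the robot, and variables do not carry over. Pictures are saved under pics/ and viewed, at most 10 in all, crops included, and the job is handed in when it is done.

Besides the shell and the picture viewer there is one more tool, called after ">>>" by a JSON object that holds its "name" and its "arguments", one argument or row to a line. servo_tool: Moves the arm, as the interface text tells. Its arguments: {"type":"object","properties":{"series":{"type":"array"},"claw":{"type":"number"},"grip_force":{"type":"number"}},"required":["series"]}

```bash
mkdir -p pics
cat > h.py <<'E'
from station import telemetry, eyes, ticket, recognise, trace
import numpy as np, cv2
def save(cam,name):
    im=eyes.grab_frame(cam); cv2.imwrite('pics/'+name,im[:,:,::-1]); return im
def rec(cam,names):
    for n in names:
        try:
            for d in recognise(cam,n)[:2]: print(cam,n,np.round(d['position'],4),round(d['conf'],2))
        except Exception as e: print(n,e)
def proj(cam,P):
    c=eyes.calibration(cam); R,_=cv2.Rodrigues(np.array(c['rvec'],float)); p=np.atleast_2d(P)@R.T+np.array(c['tvec']).ravel()
    s=p[:,:2]/p[:,2:]; s=s*(1+c['k1']*(s**2).sum(1,keepdims=True)); K=np.array(c['mtx']); return s@K[:2,:2].T+K[:2,2]
E
python3 - <<'E'
from h import *
s=telemetry.get_state(); print(s)
a=save('scene','s0.png'); b=save('top','t0.png')
cv2.imwrite('pics/st0.png',np.vstack([a,b])[:,:,::-1][:, :] if 0 else cv2.resize(np.hstack([a,b])[:,:,::-1],(800,300)))
rec('top',['case','lid','lid_press','knob','first_notch','white_jar','oil_bottle','slide_carton_b','timer','forceps'])
rec('scene',['case','lid_press','knob'])
E
```

```text
{'t': 0.0, 'q': array([-9.36869781e-01,  3.59390336e-01,  1.10498878e-02, -3.43710122e-04,
       -1.22409500e+00, -2.88099130e-01]), 'qd': array([-0.00020229, -0.00053468, -0.00054188,  0.00061143, -0.00011414,
        0.00099375]), 'joint_efforts': array([-1.57304956e-03, -5.82706189e+01,  2.93056744e+01,  6.99699908e+00,
        6.69073634e-03, -1.86061334e-04]), 'eef_pos': array([ 0.22861196, -0.63458389,  0.22561771]), 'ee_rot': array([ 3.13992928e+00, -1.55975817e-04, -2.79588217e+00]), 'force': array([-0.35895862, -0.13157987,  0.37499223]), 'moment': array([-0.00122545,  0.01278641, -0.06111785]), 'gripper_force': 0.0, 'width': 0.08730652349047907}
top case [ 0.5555 -0.0072  0.0703] 0.84
top lid_press [ 0.5545 -0.0776  0.0863] 0.87
top knob [0.4827 0.0783 0.0929] 0.54
top knob [ 0.5559 -0.0028  0.0668] 0.25
top first_notch [0.5554 0.0024 0.07  ] 0.97
top white_jar [0.2541 0.2934 0.0494] 0.95
top oil_bottle [0.5028 0.2881 0.0299] 0.45
top slide_carton_b [0.3273 0.1652 0.0331] 0.75
top timer [0.3669 0.0627 0.0156] 0.43
scene case [ 0.5002 -0.0542  0.0587] 0.92
scene lid_press [ 0.5427 -0.0782  0.0831] 0.76
scene knob [ 0.541  -0.0833  0.0817] 0.5
scene knob [0.316  0.1505 0.0283] 0.27
```

View pics/t0.png

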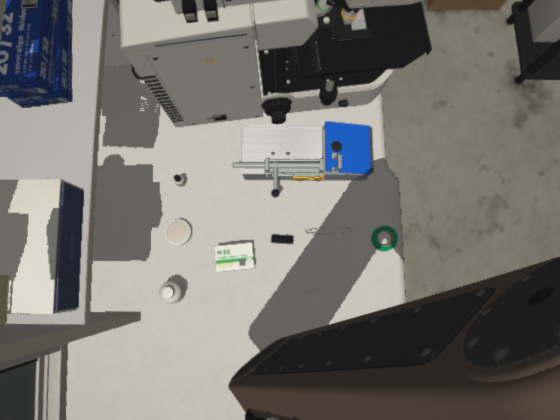

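View pics/s0.png

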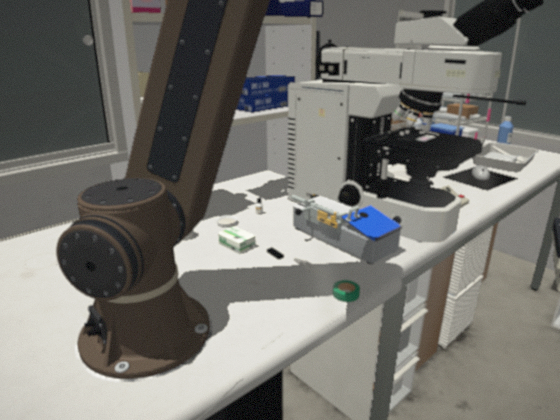

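>>> {"name": "servo_tool", "arguments": {
  "series": [
    [[0,0,0,0.115],[0,0,0,0.115],[0,0,0,0.115],[-15,37,0,0],[-15,37,0,0],[-15,37,0,0],[-15,37,0,0],[-15,37,0,0],[-15,37,0,0],[-15,37,0,0]]
  ],
  "claw": -1
}}

```text
t: 1.58
eef_pos: [0.3338, -0.3743, 0.2268]
ee_rot: [-3.141, 0.001, -3.141]
force: [0.8, 0.6, 0.3]
width: 0.0878
gripper_force: 0.0
```

>>> {"name": "servo_tool", "arguments": {
  "series": [
    [[-15,37,0,0],[-15,37,0,0],[-15,37,0,0],[-15,37,0,0],[-15,37,0,0],[-15,37,0,0],[-15,37,0,0],[-15,37,0,0],[0,0,0,0],[0,0,0,0]]
  ]
}}

```text
t: 2.42
eef_pos: [0.454, -0.0779, 0.2267]
ee_rot: [3.142, 0.0, -3.137]
force: [-0.3, -0.5, 0.5]
width: 0.0879
gripper_force: 0.0
```

Run:
```python
from h import *
s=telemetry.get_state(); print(s['eef_pos'],s['ee_rot'],s['t'])
save('wrist','w1.png')
rec('wrist',['case','lid_press','knob'])
c=eyes.calibration('wrist');R,_=cv2.Rodrigues(np.array(c['rvec'],float));print(-R.T@np.array(c['tvec']).ravel(),R)
```

```text
[ 0.45399556 -0.07790862  0.22669357] [ 3.14152898e+00  3.08482543e-04 -3.13667304e+00] 2.4167
wrist case [ 0.5105 -0.0432  0.0773] 0.62
wrist case [0.4785 0.0747 0.0911] 0.15
wrist lid_press [ 0.5327 -0.0804  0.0787] 0.83
wrist lid_press [0.4774 0.074  0.0904] 0.24
wrist knob [0.4791 0.0771 0.0891] 0.89
[ 0.3782898  -0.08046874  0.38545755] [[-5.54992042e-04  9.99999840e-01 -1.05196874e-04]
 [ 9.60304302e-01  5.62306423e-04  2.78953996e-01]
 [ 2.78954011e-01  5.37962370e-05 -9.60304461e-01]]
```

View pics/w1.png

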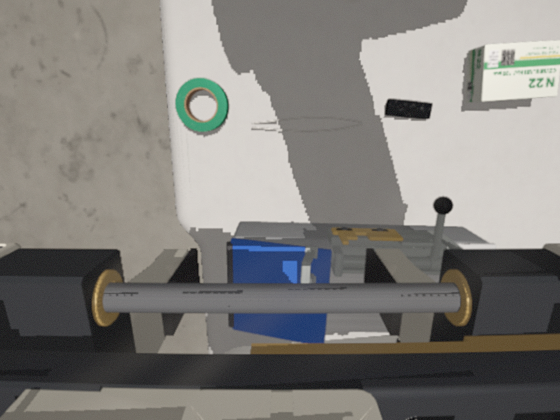

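```bash
cat >> h.py <<'E'
def ray(cam,uv,z):
    c=eyes.calibration(cam); K=np.array(c['mtx'],float); R,_=cv2.Rodrigues(np.array(c['rvec'],float)); t=np.array(c['tvec']).ravel()
    d=(np.array(uv,float)-K[:2,2])/[K[0,0],K[1,1]]; s=d.copy()
    for _ in range(20): s=d/(1+c['k1']*(s@s))
    o=-R.T@t; v=R.T@np.r_[s,1]; return o+v*(z-o[2])/v[2]
E
python3 - <<'E'
from h import *
for n,uv,z in [('press',(336.5,147),.086),('knob',(275.5,193),.086),('LB',(243,125),.07),('LidBR',(371,125),.07),('LidFR',(368,174),.07),('boltL',(235,165),.086)]: print(n,ray('top',uv,z))
for n,uv,z in [('knob',(443,205),.086),('lidFR',(232,240),.07),('lidBR',(230,325),.07),('deckFL',(470,228),.07)]: print('w',n,ray('wrist',uv,z))
a=cv2.imread('pics/t0.png')[100:215,220:390]; cv2.imwrite('pics/tc.png',cv2.resize(a,None,fx=4.6,fy=4.6,interpolation=2))
E
```

```text
press [ 0.55478228 -0.05703555  0.086     ]
knob [0.45756899 0.07379897 0.086     ]
LB [0.61325468 0.14287951 0.07      ]
LidBR [ 0.60837833 -0.1366422   0.07      ]
LidFR [ 0.498748   -0.12436185  0.07      ]
boltL [0.5192477  0.15847893 0.086     ]
w knob [0.45857727 0.07404896 0.086     ]
w lidFR [ 0.50037971 -0.13132411  0.07      ]
w lidBR [ 0.6024692  -0.13807418  0.07      ]
w deckFL [0.4873989  0.11425068 0.07      ]
```

View pics/tc.png

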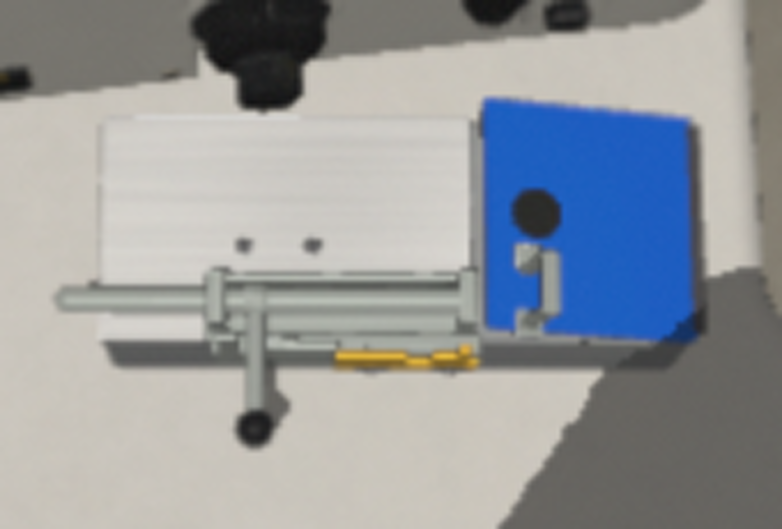

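>>> {"name": "servo_tool", "arguments": {
  "series": [
    [[-20,4,0,0.025],[-20,5,0,0],[-20,5,0,0],[-20,5,20,0],[-20,3,25,0],[0,0,25,0],[0,0,25,0],[0,0,20,0],[0,0,7,0],[0,0,0,0]]
  ],
  "claw": 1,
  "grip_force": 5
}}

```text
t: 3.45
eef_pos: [0.5523, -0.0612, 0.1029]
ee_rot: [-3.141, -0.004, 3.115]
force: [-0.4, -0.0, 0.5]
width: 0.0263
gripper_force: 0.0
```

>>> {"name": "servo_tool", "arguments": {
  "series": [
    [[0,0,4,0],[0,0,4,0],[0,0,4,0],[0,0,4,0],[0,0,4,0],[0,0,3,0],[0,0,3,0],[0,0,2,0],[0,0,1,0],[0,0,1,0]]
  ]
}}

```text
t: 4.28
eef_pos: [0.5537, -0.0597, 0.0744]
ee_rot: [-3.142, -0.0, 3.117]
force: [0.3, 0.4, 1.2]
width: 0.0003
gripper_force: 0.4
```

>>> {"name": "servo_tool", "arguments": {
  "series": [
    [[0,0,0.5,0],[0,0,0.5,0],[0,0,0.5,0],[0,0,0.5,0],[0,0,0.5,0],[0,0,0.5,0],[0,0,0.5,0],[0,0,0,0],[0,0,0,0],[0,0,0,0]]
  ]
}}

```text
t: 5.12
eef_pos: [0.5536, -0.0599, 0.071]
ee_rot: [-3.141, -0.0, 3.117]
force: [0.0, 1.0, -0.1]
width: 0.0009
gripper_force: 0.0
```

>>> {"name": "servo_tool", "arguments": {
  "series": [
    [[0,0,0.5,0],[0,0,0.5,0],[0,0,0.5,0],[0,0,0.5,0],[0,0,0,0],[0,0,0,0],[0,0,0,0],[0,0,0,0],[0,0,0,0],[0,0,0,0]]
  ]
}}

```text
t: 5.95
eef_pos: [0.5537, -0.0599, 0.0702]
ee_rot: [-3.141, 0.0, 3.118]
force: [-4.4, 1.1, 11.9]
width: 0.0005
gripper_force: 5.9
```

>>> {"name": "servo_tool", "arguments": {
  "series": [
    [[0,0,-10,0],[0,0,-30,0],[0,0,-30,0],[8,10,-30,0],[16,22,-20,0],[20,28,-10,0],[20,28,0,0],[20,26,0,0],[15,18,0,0],[0,0,0,0]]
  ],
  "claw": 0.2
}}

```text
t: 6.78
eef_pos: [0.456, 0.0767, 0.1999]
ee_rot: [3.14, 0.001, 3.12]
force: [-0.6, -0.6, -0.8]
width: 0.0354
gripper_force: 0.0
```

Run:
```python
from h import *
s=telemetry.get_state(); print(s['eef_pos'],s['ee_rot'],s['t'],s['width'])
a=save('wrist','w2.png'); m=trace('wrist','knob')
for d in m[:2]:
    ys,xs=np.nonzero(d['mask']); print(d['conf'],len(xs),xs.mean(),ys.mean(),ray('wrist',(xs.mean(),ys.mean()),.088))
b=save('top','t2.png'); 
m=trace('top','lid_press')
for d in m[:2]:
    ys,xs=np.nonzero(d['mask']); print(d['conf'],len(xs),xs.mean(),ys.mean(),ray('top',(xs.mean(),ys.mean()),.07))
```

```text
[0.45599251 0.07670904 0.19993123] [3.14003561e+00 9.59809000e-04 3.11972233e+00] 6.7833 0.03538066187711529
0.8 955 280.2701570680628 237.73089005235602 [0.48581794 0.07408265 0.088     ]
0.65 194 508.60309278350513 2.618556701030928 [0.30210016 0.24945874 0.088     ]
0.64 2024 349.4451581027668 148.1852766798419 [ 0.55653847 -0.08710229  0.07      ]
0.48 2577 347.43888242142026 149.12572759022117 [ 0.55449862 -0.08267085  0.07      ]
```

View pics/w2.png

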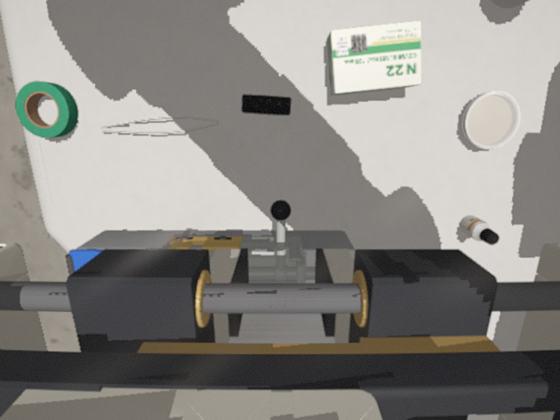

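Run:
```python
from h import *
print(ray('wrist',(281,210),.086))
for u in (175,200,220,240,265): print(u,ray('wrist',(u,238),.092))
a=cv2.imread('pics/w2.png')[195:260,150:310]; cv2.imwrite('pics/w2c.png',cv2.resize(a,None,fx=5,fy=5,interpolation=2))
```

```text
[0.46132316 0.07432074 0.086     ]
175 [ 0.48282848 -0.01850749  0.092     ]
200 [0.48328856 0.00338899 0.092     ]
220 [0.48366356 0.02082854 0.092     ]
240 [0.484045   0.03821769 0.092     ]
265 [0.48453126 0.05990863 0.092     ]
```

View pics/w2c.png

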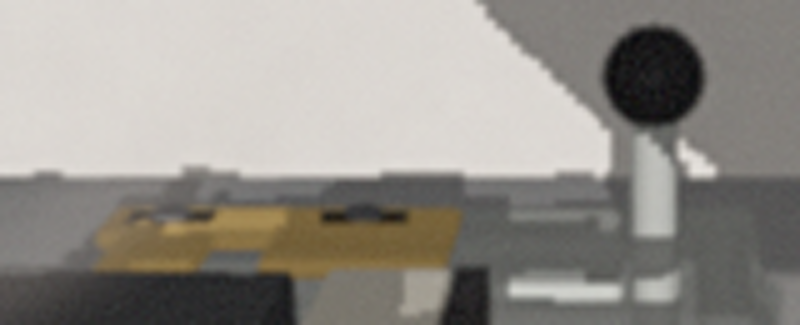

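>>> {"name": "servo_tool", "arguments": {
  "series": [
    [[-4,-2.5,20,0],[0,0,25,0],[0,0,25,0],[0,0,25,0],[0,0,20,0],[0,0,12,0],[0,0,6,0],[0,0,0,0],[0,0,0,0],[0,0,0,0]]
  ]
}}

```text
t: 7.82
eef_pos: [0.4627, 0.072, 0.0669]
ee_rot: [3.141, 0.001, 3.117]
force: [-0.1, 1.0, 0.8]
width: 0.0346
gripper_force: 0.0
```

>>> {"name": "servo_tool", "arguments": {
  "series": [
    [[0,0,0,0],[0,0,0,0],[0,0,0,0],[0,0,0,0],[0,0,0,0],[0,0,0,0],[0,0,0,0],[0,0,0,0],[0,0,0,0],[0,0,0,0]]
  ],
  "claw": 1,
  "grip_force": 10
}}

```text
t: 8.65
eef_pos: [0.4625, 0.0735, 0.0667]
ee_rot: [3.139, 0.002, 3.118]
force: [-3.5, 7.2, 1.8]
width: 0.0171
gripper_force: 10.0
```

>>> {"name": "servo_tool", "arguments": {
  "series": [
    [[0,1,0,0],[0,0.5,0,0],[-0.3,0,-6,0],[-0.9,0,-5.9,0],[-1.5,0,-5.8,0],[-2.1,0,-5.6,0],[-2.6,0,-5.4,0],[-3.1,0,-5.1,0],[-1.5,0,-2,0],[0,0,0,0]]
  ]
}}

```text
t: 9.48
eef_pos: [0.4729, 0.0724, 0.102]
ee_rot: [-3.141, -0.002, 3.117]
force: [-5.8, 0.5, -0.3]
width: 0.0168
gripper_force: 10.0
```

Run:
```python
from h import *
s=telemetry.get_state(); print(s['eef_pos'],s['force'],s['t'],s['width'])
a=save('wrist','w3.png'); cv2.imwrite('pics/w3.png',a[:,:,::-1][150:330,150:430])
```

```text
[0.47288708 0.0723804  0.10204189] [-5.84144642  0.46190034 -0.2574641 ] 9.4833 0.01684161066148637
```

View pics/w3.png

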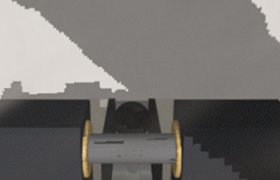

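>>> {"name": "servo_tool", "arguments": {
  "series": [
    [[0.5,-4,0,0],[0.3,-5,0,0],[0,-5,0,0],[0,-5,0,0],[0,-5,0,0],[0,-5,0,0],[0,-5,0,0],[0,-4,0,0],[0,-2,0,0],[0,0,0,0]]
  ]
}}

```text
t: 10.37
eef_pos: [0.4718, 0.0325, 0.1018]
ee_rot: [-3.141, -0.001, 3.117]
force: [-4.8, -0.3, -0.9]
width: 0.0169
gripper_force: 10.0
```

>>> {"name": "servo_tool", "arguments": {
  "series": [
    [[1.3,0,2,0],[1.3,0,2,0],[1.2,0,2,0],[1,0,1.5,0],[0,0,0,0],[0,0,0,0],[0,0,0,0],[0,0,0,0],[0,0,0,0],[0,0,0,0]]
  ]
}}

```text
t: 11.2
eef_pos: [0.4678, 0.0335, 0.0945]
ee_rot: [3.141, 0.001, 3.118]
force: [-0.1, -0.8, -1.5]
width: 0.0167
gripper_force: 10.0
```

>>> {"name": "servo_tool", "arguments": {
  "series": [
    [[0,0,0,0],[0,0,0,0],[0,0,0,0],[0,0,0,0],[0,0,0,0],[1,0,5,0],[1,0,5,0],[1,0,5,0],[1,0,4,0],[0,0,0,0]]
  ],
  "claw": 0.5
}}

```text
t: 12.03
eef_pos: [0.4624, 0.0331, 0.0742]
ee_rot: [-3.141, -0.002, 3.117]
force: [-1.4, -0.2, -0.3]
width: 0.0219
gripper_force: 0.0
```

```bash
cat > look.py <<'E'
from h import *
import sys
s=telemetry.get_state(); print(s['eef_pos'],s['force'],s['t'],s['width'])
a=save('wrist',sys.argv[1]+'_full.png'); cv2.imwrite('pics/'+sys.argv[1]+'.png',cv2.resize(a[:,:,::-1][170:320,180:380],None,fx=3,fy=3))
for d in trace('wrist','knob')[:2]:
    ys,xs=np.nonzero(d['mask']); print(round(d['conf'],2),len(xs),xs.mean(),ys.mean(),xs.min(),xs.max(),ys.min(),ys.max())
E
python3 look.py w4
```

```text
[0.46240827 0.03309516 0.07418507] [-1.36139328 -0.19885567 -0.25747114] 12.0333 0.02190758217027941
0.78 546 282.8095238095238 323.95054945054943 269 296 279 342
```

View pics/w4.png

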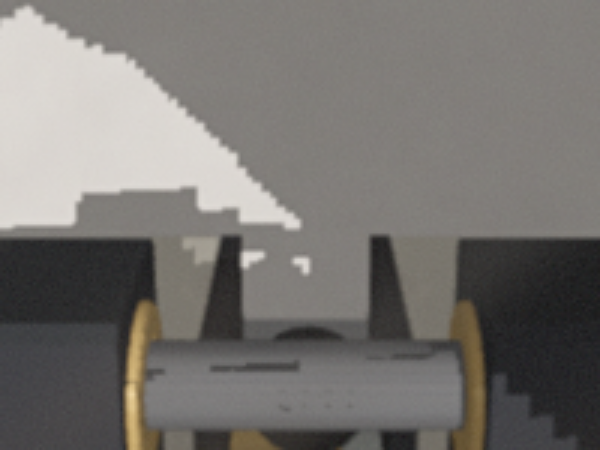

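>>> {"name": "servo_tool", "arguments": {
  "series": [
    [[0,-0.5,0,0],[0,-0.5,0,0],[0,-0.5,0,0],[0,-0.5,0,0],[0,-0.5,0,0],[0,-0.5,0,0],[0,-0.5,0,0],[0,-0.5,0,0],[0,0,0,0],[0,0,0,0]]
  ]
}}

```text
t: 12.97
eef_pos: [0.4635, 0.0297, 0.0755]
ee_rot: [3.141, 0.001, 3.117]
force: [-0.8, 3.7, -0.5]
width: 0.0215
gripper_force: 2.1
```

```bash
python3 look.py w5; python3 -c "
from h import *
print(proj('wrist',[[.4645,.031,.112],[.458,.031,.086]]))"
```

```text
[0.46349805 0.02974702 0.07547123] [-0.80438765  3.68809371 -0.49388552] 12.9667 0.021521619053248876
[[283.89809187 302.3948392 ]
 [283.22634952 262.25064163]]
```

```bash
cat > chk.py <<'E'
from h import *
s=telemetry.get_state(); a=eyes.grab_frame('wrist'); print(s['eef_pos'],'patch',a[255:270,274:292].mean().round(1))
E
python3 chk.py
```

```text
[0.46345735 0.02970338 0.07545493] patch 126.2
```

>>> {"name": "servo_tool", "arguments": {
  "series": [
    [[0,-0.4,0,0],[0,-0.4,0,0],[0,-0.4,0,0],[0,-0.4,0,0],[0,-0.4,0,0],[0,-0.4,0,0],[0,-0.4,0,0],[0,-0.2,0,0],[0,0,0,0],[0,0,0,0]]
  ]
}}

```text
t: 13.95
eef_pos: [0.4634, 0.0265, 0.0754]
ee_rot: [3.141, 0.0, 3.117]
force: [-0.1, 4.1, 0.5]
width: 0.0218
gripper_force: 2.2
```

```bash
python3 chk.py
```

```text
[0.46335366 0.02651963 0.07542068] patch 127.6
```

>>> {"name": "servo_tool", "arguments": {
  "series": [
    [[0,-0.4,0,0],[0,-0.4,0,0],[0,-0.4,0,0],[0,-0.4,0,0],[0,-0.4,0,0],[0,-0.4,0,0],[0,-0.4,0,0],[0,-0.2,0,0],[0,0,0,0],[0,0,0,0]]
  ]
}}

```text
t: 14.83
eef_pos: [0.4632, 0.0235, 0.0754]
ee_rot: [3.142, 0.0, 3.117]
force: [-0.6, 3.7, -0.7]
width: 0.0223
gripper_force: 2.3
```

```bash
python3 chk.py
```

```text
[0.46324691 0.02347963 0.07538776] patch 126.4
```

>>> {"name": "servo_tool", "arguments": {
  "series": [
    [[0,-0.4,0,0],[0,-0.4,0,0],[0,-0.4,0,0],[0,-0.4,0,0],[0,-0.4,0,0],[0,-0.4,0,0],[0,-0.4,0,0],[0,-0.2,0,0],[0,0,0,0],[0,0,0,0]]
  ]
}}

```text
t: 15.72
eef_pos: [0.4632, 0.0205, 0.0754]
ee_rot: [3.142, 0.0, 3.117]
force: [0.8, 4.6, 0.6]
width: 0.022
gripper_force: 2.3
```

```bash
python3 chk.py
```

```text
[0.4631634  0.02045287 0.07539853] patch 126.3
```

>>> {"name": "servo_tool", "arguments": {
  "series": [
    [[0,-0.4,0,0],[0,-0.4,0,0],[0,-0.4,0,0],[0,-0.4,0,0],[0,-0.4,0,0],[0,-0.4,0,0],[0,-0.4,0,0],[0,-0.2,0,0],[0,0,0,0],[0,0,0,0]]
  ]
}}

```text
t: 16.6
eef_pos: [0.4631, 0.0175, 0.0754]
ee_rot: [-3.142, 0.0, 3.117]
force: [-0.2, 4.7, 0.1]
width: 0.0219
gripper_force: 2.2
```

```bash
python3 chk.py
```

```text
[0.46307217 0.01745953 0.07539185] patch 126.2
```

>>> {"name": "servo_tool", "arguments": {
  "series": [
    [[0,-0.4,0,0],[0,-0.4,0,0],[0,-0.4,0,0],[0,-0.4,0,0],[0,-0.4,0,0],[0,-0.4,0,0],[0,-0.4,0,0],[0,-0.2,0,0],[0,0,0,0],[0,0,0,0]]
  ]
}}

```text
t: 17.48
eef_pos: [0.463, 0.0145, 0.0754]
ee_rot: [3.141, 0.0, 3.117]
force: [0.8, 5.4, 0.7]
width: 0.022
gripper_force: 2.5
```

```bash
python3 chk.py
```

```text
[0.46301095 0.01450737 0.07539586] patch 125.8
```

>>> {"name": "servo_tool", "arguments": {
  "series": [
    [[0,-0.4,0,0],[0,-0.4,0,0],[0,-0.4,0,0],[0,-0.4,0,0],[0,-0.4,0,0],[0,-0.4,0,0],[0,-0.4,0,0],[0,-0.2,0,0],[0,0,0,0],[0,0,0,0]]
  ]
}}

```text
t: 18.37
eef_pos: [0.4629, 0.0115, 0.0754]
ee_rot: [3.142, 0.0, 3.117]
force: [0.5, 4.5, 0.1]
width: 0.0216
gripper_force: 2.3
```

```bash
python3 chk.py
```

```text
[0.46291126 0.01145631 0.07538606] patch 125.8
```

>>> {"name": "servo_tool", "arguments": {
  "series": [
    [[0,-0.4,0,0],[0,-0.4,0,0],[0,-0.4,0,0],[0,-0.4,0,0],[0,-0.4,0,0],[0,-0.4,0,0],[0,-0.4,0,0],[0,-0.2,0,0],[0,0,0,0],[0,0,0,0]]
  ]
}}

```text
t: 19.25
eef_pos: [0.4628, 0.0084, 0.0754]
ee_rot: [-3.142, 0.0, 3.117]
force: [1.5, 3.3, 0.2]
width: 0.0222
gripper_force: 2.1
```

```bash
python3 chk.py
```

```text
[0.4628063  0.0084218  0.07536606] patch 125.5
```

>>> {"name": "servo_tool", "arguments": {
  "series": [
    [[0,-0.4,0,0],[0,-0.4,0,0],[0,-0.4,0,0],[0,-0.4,0,0],[0,-0.4,0,0],[0,-0.4,0,0],[0,-0.4,0,0],[0,-0.2,0,0],[0,0,0,0],[0,0,0,0]]
  ]
}}

```text
t: 20.13
eef_pos: [0.4627, 0.0055, 0.0754]
ee_rot: [3.142, 0.0, 3.117]
force: [1.3, 3.8, -0.7]
width: 0.0221
gripper_force: 2.2
```

```bash
python3 chk.py
```

```text
[0.46271316 0.0054519  0.07537035] patch 125.4
```

>>> {"name": "servo_tool", "arguments": {
  "series": [
    [[0,-0.3,0,0],[0,-0.3,0,0],[0,-0.3,0,0],[0,-0.3,0,0],[0,-0.3,0,0],[0,-0.3,0,0],[0,-0.2,0,0],[0,0,0,0],[0,0,0,0],[0,0,0,0]]
  ]
}}

```text
t: 21.02
eef_pos: [0.462, 0.003, 0.0752]
ee_rot: [-3.141, -0.001, 3.117]
force: [0.5, -0.2, -0.3]
width: 0.0219
gripper_force: 0.3
```

```bash
python3 chk.py
```

```text
[0.46203502 0.00303734 0.07516814] patch 127.4
```

```bash
python3 look.py w6
```

```text
[0.46209756 0.00308098 0.07520747] [ 0.18014981  0.94197705 -0.67432748] 21.0667 0.021895437804021547
0.59 634 285.9211356466877 314.1324921135647 273 299 275 342
```

View pics/w6.png

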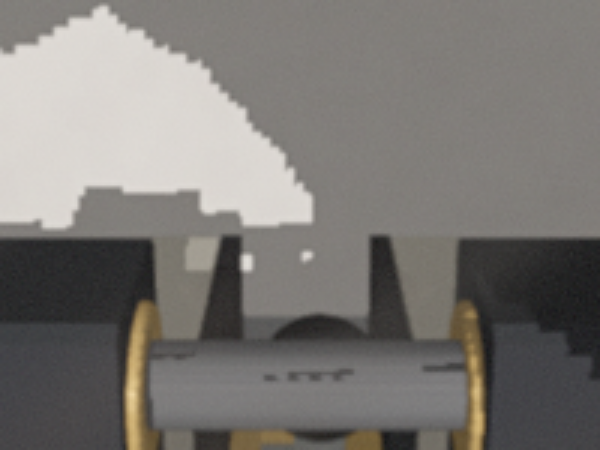

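>>> {"name": "servo_tool", "arguments": {
  "series": [
    [[0,-0.2,0,0],[0,-0.2,0,0],[0,-0.2,0,0],[0,-0.2,0,0],[0,-0.2,0,0],[0,0,0,0],[0,0,0,0],[0,0,0,0],[0,0,0,0],[0,0,0,0]]
  ]
}}

```text
t: 22.0
eef_pos: [0.4627, 0.0024, 0.0754]
ee_rot: [-3.142, 0.0, 3.117]
force: [0.5, 0.2, -0.7]
width: 0.0222
gripper_force: 0.0
```

```bash
python3 chk.py; python3 look.py w7
python3 - <<'E'
import cv2
a=cv2.imread('pics/w7_full.png').mean(2); print(a[265:286:1,280:292].mean(1).round())
a=cv2.imread('pics/w6_full.png').mean(2); print(a[265:286:1,280:292].mean(1).round())
E
```

```text
[0.46266705 0.00244173 0.07540199] patch 40.9
[0.4626408  0.00241714 0.075386  ] [-0.00125681  0.33544531 -0.01223876] 22.05 0.02219356598491657
0.8 1476 280.87872628726285 282.05826558265585 263 298 245 342
[ 38.  39.  41.  39.  39.  38.  38.  40.  44.  47.  49.  49.  47.  47.
  51.  70. 116. 140. 101.  74.  80.]
[126. 125. 125. 125. 126. 126. 126. 127. 126. 109.  66.  40.  39.  42.
  41.  44.  49.  53.  66.  77.  83.]
```

>>> {"name": "servo_tool", "arguments": {
  "series": [
    [[0,0,0,0],[0,0,0,0],[0,0,0,0],[0,0,-5,0],[0,0,-15,0],[0,0,-25,0],[0,0,-25,0],[0,0,-25,0],[0,0,-20,0],[0,0,0,0]]
  ],
  "claw": 0.2
}}

```text
t: 22.98
eef_pos: [0.4649, 0.0029, 0.195]
ee_rot: [3.14, 0.007, 3.118]
force: [0.2, -0.8, -0.5]
width: 0.0351
gripper_force: 0.0
```

```bash
python3 look.py w8; cp pics/w8_full.png pics/final.png; python3 -c "
from h import *
print(proj('wrist',[[.46,.004,.086],[.4665,.004,.111]]))"
```

```text
[0.46488859 0.00292157 0.19500445] [ 0.16834718 -0.80194474 -0.48096972] 22.9833 0.035145677815814215
0.83 849 280.0718492343934 225.81389870435808 270 289 189 271
0.69 2303 110.63829787234043 95.79331306990882 80 142 67 124
[[282.43251181 205.50136707]
 [282.75705467 222.22977222]]
```

View pics/final.png

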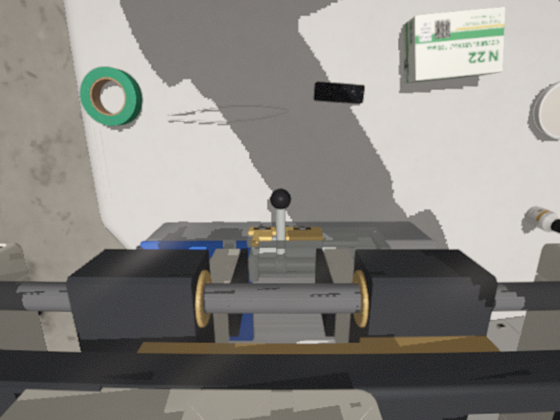

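The picture shows the knob at (281,199), level, with the stem down in the brass notch near (281,235). The lid is flat and the gripper is clear.

```bash
python3 -c "
from h import *
print(ticket.job_done())"
```

```text
the job is handed in; nothing more can be done
None
```

The job is handed in at about 23 s: the lid is pressed shut and the bolt handle sits level in the brass notch, which I found by feel. The gripper is clear; the hand-in returned no verdict.

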